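Tip a hive frame onto the scraping board and push it up to the stop

ROBOT

A 6-joint arm with a two-finger parallel gripper is mounted at the origin on the work surface. World frame = base frame: x ahead of the robot, y to its left, z up, the work surface at z = 0. Lengths are in m, angles in degrees, forces in N, time in s.
With the tool pointing down it reaches from about 0.35 to 0.875 m from the base axis. Payload 4.2 kg.
Tool frame: the origin (TCP) lies at the very end of the fingers, on their centre line; the grasp point (between the pads) lies 19 mm behind it; z points along the fingers, y is the line along which they close (so a half turn about z gives the same grasp; the last joint's range is limited). The gripper opens to 87 mm and grips with 3 to 60 N. Pads are 19 mm wide; open, the fingers measure 117 mm over their backs; the gripper's body (75 mm by 190 mm) begins 51 mm behind the grasp point.
Start: joints at [14.817, 22.042, 0.453, 0, -68.411, -14.817], TCP at [0.625, 0, 0.223] pointing down, gripper open.
Joint ranges: [-179.83, 179.83], [-69.29, 118.12], [-61.27, 80.66], [-181.25, 117.63], [-171.15, -9.14], [-177.46, 177.46]. Speed limits (degrees/s): [159.86, 159.86, 180, 180, 180, 180].

INTERFACE

Orientations are given as a 3x3 rotation matrix whose columns are the frame's x, y, z axes.
In Python, from station import r gives the robot as it stands.
- The arm moves only by the tool jog_arm, never from a script. Its argument "plan" is text: rows parted by semicolons, each of 7 numbers parted by spaces: the shift along the tool's x, y, z normalised to -1 to 1, where 1 is 0.025 m, then the turn, a rotation vector about the tool's x, y, z normalised to -1 to 1, where 1 is 8 degrees, then the closure, from -1 (fully open) to 1 (shut). A call has exactly 10 rows; each row shifts and turns the commanded pose from where the row before left it, along the tool's axes as they then stand; what a row does not reach is not made up. A row lasts 1/10 s, in which the tool goes at most 50 mm and 8.59 degrees, less where a joint would pass 70% of its speed; a pose out of reach is approached as far as the arm can. A call with a number of a shift or a turn outside -1 to 1 is refused whole. A call with a gripper value outside its range is refused whole. The fingers move at their own pace and stop on an object; the grip force is fixed at half the most. Time passes only in rows, so rows that do not move let the fingers close, or fill a call up. It gives the time, the measured TCP pose, the force, the opening and the grip force at its end, in the units of the state.
- r.sense(): the state, without advancing time (a new reading comes with each control period).
- r.capture(name): name is "scene" or "side" or "wrist"; returns (picture, depth): 384x512x3 uint8, red, green, blue; 384x512 float32, m along the optical axis (not along the pixel's ray), 0 where there is no reading.
- r.get_calibration(name): a dict with "mtx" (3x3 intrinsics, pixels), "extrinsics" (4x4, takes a point from camera to world coordinates). Camera axes: x right, y up, looking along -z (the intrinsics and any distortion apply to the point x, -y, -z); pixel columns grow to the right and rows downward; lengths in m; the calibration is good to about 2 mm. A picture is of the moment at which its call begins: read the wrist's pose just before it. get_calibration takes no time and is no camera call; for the wrist camera it gives the pose at the moment of the call.
- r.finish_job(): hands the job in; it is judged then, once.
The state is a dict: "time_s": time; "joints": joint angles; "joint_velocities": joint speeds; "effort": joint torques, N m; "tcp_pos": TCP position; "ee_rot": TCP orientation; "wrist_force": force on the tool from outside, world axes, zero at the start; "moment": the same for the moment, N m; "gripper_width": opening from 0.0 (shut) to 1.0 (fully open); "gripper_force": force on a finger pad.
Only numpy, scipy, OpenCV 4.12 (cv2) and the standard library are available. Lean on these libraries where they do the work, as an engineer would, in place of code of your own. Each camera call takes 0.05 s, during which the arm holds its last target. There are 200 camera calls.

TASK

Push the standing hive frame near its top so that it tips over and lies flat on the scraping board, top bar towards the steel stop bar; then push it along the board until the whole length of its top bar sits snug against the stop bar. Do it all by pushing, without lifting the frame, and leave the jar, the tub and the scraper alone.

Things in the scene. Friction and masses are not known exactly. Their poses are not given: they have to be found in the camera images.
- frame: loose wooden hive frame round a 5 mm black sheet: 120 mm tall, 26 thick, 170 long (top bar 206 long, 12 tall, an 18 mm lug each end), 0.11 to 0.22 kg. Starts standing on the board, a broad face to the stop bar within 25 degrees; topples if leaned over 12 degrees. Origin: centre of its underside; x through the thickness (at the start to the stop bar), y along it, z bottom to top bar
- top_bar (a point): middle of the top face of the frame's top bar, 120 mm along frame z
- lug_left (a point): end of the frame's top bar on its +y side, on its top face, 103 mm from the middle
- lug_right (a point): end of the frame's top bar on its -y side, on its top face, 103 mm from the middle
- middle (a point): middle of the frame, 60 mm above its underside when it stands
- board: scraping board, grey plastic slab 300 mm (x) by 360 mm (y), 12 mm thick, fixed to the table. Origin: centre of its underside on the table; x points to the side with the stop bar, away from the robot within about 18 degrees
- stop_face (a point): foot of the near face of the stop bar, at mid-length, on the board's top surface (board x = +110 mm, z = 12 mm). The stop bar is steel, fixed on the board, 340 mm long along board y, 22 mm wide, and stands 20 mm above the board
- jar: honey jar, 66 mm across, 95 mm tall, standing on the table beside the board, on one side or the other. Origin: centre of its underside. Not to be disturbed
- tub: open white plastic tub, about 100 mm across the mouth, 100 mm tall, standing on the table on the other side of the board from the jar. Origin: centre of its underside. Not to be disturbed
- scraper: spatula-like hand scraper, about 200 mm long, lying flat on the table to the side of the board. Origin: underside of the tool, x along it. Not to be disturbed
Not all that is in view belongs to the job. There is more than one size of the frame; the one meant has the size given above.

How it is judged:
By the outcome, as a careful person would: the job done as asked, in the order asked, and still so for the second after the job is handed in, with the robot touching nothing.
It also fails if it takes over 51 s, if anything falls off the work surface, if the arm or the gripper's body presses on something with over 40 N, if the wrist force passes 120 N, or if a joint passes its speed limit or range.

## Working session

There is one attempt and no reset: what is moved stays moved. The work goes in short steps, Python scripts to look and compute and a tool call to move; the robot and the scene stay as the last step left them, time stands still between calls to the robot, and variables do not carry over. Pictures are saved under pics/ and viewed, at most 10 in all, crops included, and the job is handed in when it is done.

Besides the shell and the picture viewer there is one more tool, called in YAML: its name, and indented under it one key for each argument. jog_arm: Moves the arm, as the interface text tells. Scaled input: -1 to 1 covers 0.025 m each way for a shift and 8 degrees each way for a turn. Its arguments: {"type":"object","properties":{"plan":{"type":"string"}},"required":["plan"]}

```bash
mkdir -p pics; cat > h.py <<'E'
from station import r
import numpy as np, cv2
def snap(cam,name):
    p,d=r.capture(cam); c=r.get_calibration(cam)
    cv2.imwrite(f'pics/{name}.png',p[:,:,::-1]); np.savez(f'pics/{name}.npz',d=d,p=p,K=c['mtx'],E=c['extrinsics'])
def cloud(name):
    z=np.load(f'pics/{name}.npz'); d=z['d'];K=z['K'];E=z['E']
    v,u=np.mgrid[:d.shape[0],:d.shape[1]]
    x=(u-K[0,2])/K[0,0]*d; y=(v-K[1,2])/K[1,1]*d
    P=np.stack([x,-y,-d,np.ones_like(d)],-1)@E.T
    P=P[...,:3]; P[d==0]=np.nan
    return P
E
python3 - <<'E'
from h import *
for c in ['scene','side']: 
    snap(c,c+'0'); print(r.get_calibration(c))
a=cv2.imread('pics/scene0.png');b=cv2.imread('pics/side0.png')
s=r.sense();print(s['ee_rot'],s['time_s'],s['wrist_force'])
E
```

```text
{'mtx': array([[375.50915831,   0.        , 251.0692017 ],
       [  0.        , 375.50915831, 195.31990552],
       [  0.        ,   0.        ,   1.        ]]), 'extrinsics': array([[ 0.21459443, -0.80848207,  0.5480018 ,  1.23202714],
       [ 0.97668503,  0.17420436, -0.12545592, -0.17703017],
       [ 0.00596456,  0.5621473 ,  0.82701562,  1.07343641],
       [ 0.        ,  0.        ,  0.        ,  1.        ]])}
{'mtx': array([[413.60041776,   0.        , 249.05223406],
       [  0.        , 413.60041776, 195.05574359],
       [  0.        ,   0.        ,   1.        ]]), 'extrinsics': array([[-0.98991173,  0.11429758, -0.0837307 ,  0.45103943],
       [-0.14037184, -0.71087224,  0.68917081,  0.77342701],
       [ 0.01924873,  0.6939717 ,  0.71974493,  0.94986102],
       [ 0.        ,  0.        ,  0.        ,  1.        ]])}
[[-1.94523499e-04 -9.99997982e-01 -1.99943775e-03]
 [-9.99999971e-01  1.94807533e-04 -1.41863062e-04]
 [ 1.42252281e-04  1.99941009e-03 -9.99997991e-01]] 0.1 [ 0.40689189 -0.42214143 -0.63310793]
```

View pics/scene0.png

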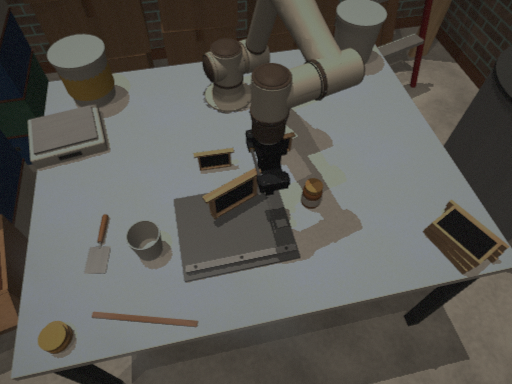

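View pics/side0.png

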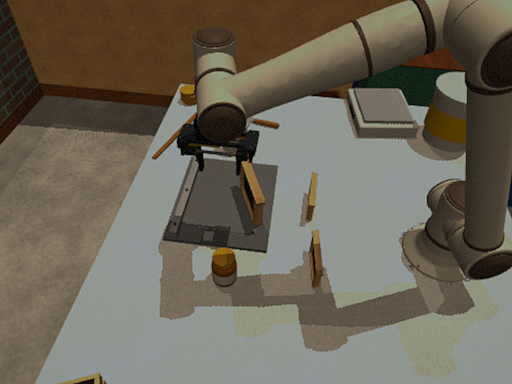

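The scene view shows the frame on the board around (233,195), the stop bar from (187,268) to (295,250), the jar at (312,193) and the tub at (145,240). Two smaller frames stand behind, at (213,160) and (288,142). There is a dark square on the board at (280,225).

```bash
python3 - <<'E'
from h import *
for n,(u0,v0,u1,v1) in {'scene0':(160,130,340,280),'side0':(150,110,340,300)}.items():
    P=cloud(n)
    a=cv2.imread(f'pics/{n}.png')[v0:v1,u0:u1]
    cv2.imwrite(f'pics/{n}_c.png',cv2.resize(a,None,fx=4,fy=4 if n=='scene0' else 3,interpolation=cv2.INTER_CUBIC))
P=cloud('scene0').reshape(-1,3); Q=cloud('side0').reshape(-1,3)
for nm,C in (('scene',P),('side',Q)):
    x,y,z=C.T
    m=(z>.025)&(z<.04)&(x>.6)&(x<.95)&(abs(y)<.3)
    print(nm,'stopish',m.sum())
    B=(z>.122)&(z<.142)&(x>.45)&(x<.75)&(abs(y)<.2)
    if B.sum()>5:
        b=C[B]; print(len(b),np.round(b.min(0),3),np.round(b.max(0),3),np.median(b[:,2]))
    bd=(z>.008)&(z<.016)&(x>.4)&(x<1.)&(abs(y)<.35)
    print('board',cv2.minAreaRect(C[bd][:,:2].astype(np.float32)),np.median(z[bd]))
# pixel queries
S=cloud('scene0')
for q in [(187,266),(295,248),(280,225),(312,182),(145,232),(208,193),(258,175),(233,184),(195,155),(232,152)]: print(q,np.round(S[q[1],q[0]],3))
E
```

```text
scene stopish 867
514 [ 0.508 -0.178  0.122] [0.605 0.016 0.139] 0.1314074825978535
board ((0.7047363519668579, -0.07477772235870361), (0.5495147109031677, 0.43387362360954285), 89.22740936279297) 0.011694612807026328
side stopish 586
438 [ 0.5   -0.154  0.122] [0.586 0.02  0.136] 0.1310689409180435
board ((0.6950367093086243, -0.07005712389945984), (0.42643558979034424, 0.5615152716636658), 0.3735482394695282) 0.011225009978401368
(187, 266) [ 0.75  -0.26   0.031]
(295, 248) [0.763 0.07  0.036]
(280, 225) [0.661 0.051 0.011]
(312, 182) [0.573 0.176 0.093]
(145, 232) [ 0.614 -0.373  0.042]
(208, 193) [ 0.57  -0.16   0.129]
(258, 175) [ 0.668 -0.03   0.309]
(233, 184) [ 0.555 -0.08   0.132]
(195, 155) [ 0.369 -0.179  0.08 ]
(232, 152) [ 0.382 -0.052  0.079]
```

View pics/scene0_c.png

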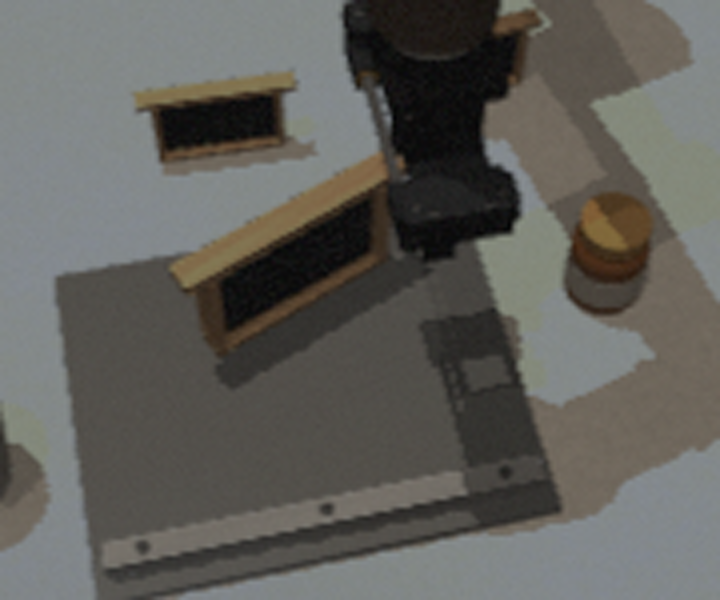

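View pics/side0_c.png

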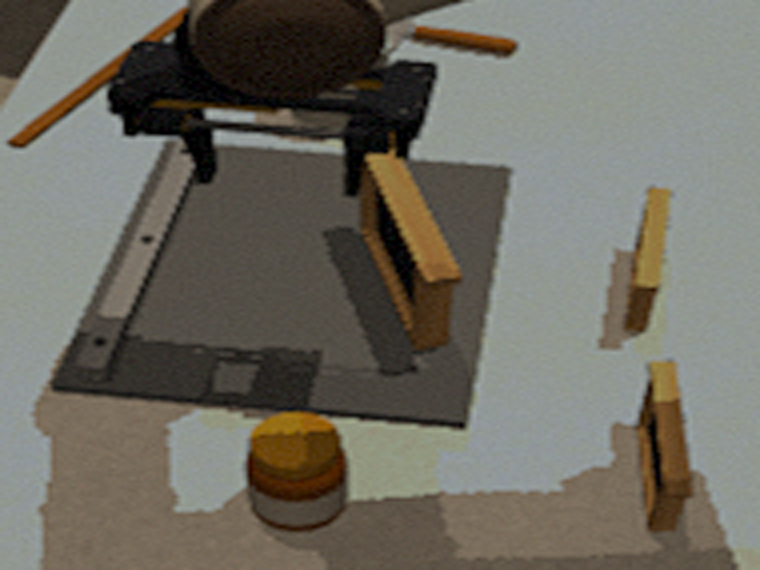

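```bash
python3 - <<'E'
from h import *
def rect(C):
    c,(w,h),a=cv2.minAreaRect(C[:,:2].astype(np.float32)); return np.round(c,4),np.round((w,h),3),round(a,1)
def biggest(n,m):
    k,l,s,_=cv2.connectedComponentsWithStats(m.astype(np.uint8)); i=1+np.argmax(s[1:,4]); return l==i
for n in ('scene0','side0'):
    P=cloud(n);x,y,z=np.moveaxis(P,-1,0);rgb=np.load(f'pics/{n}.npz')['p'].astype(int)
    f=(z>.123)&(z<.142)&(x>.45)&(x<.75)&(y>-.25)&(y<.1)&(rgb[...,0]>rgb[...,2]+25)
    f=biggest(n,f); print(n,'frame top',rect(P[f]),np.median(z[f]))
    C=P[f][:,:2];d=np.linalg.svd(C-C.mean(0),full_matrices=0)[2][0];print(' ang',np.degrees(np.arctan2(d[1],d[0]))%180, C[(C@d).argmin()],C[(C@d).argmax()])
    s=(z>.027)&(z<.038)&(x>.68)&(x<.85)&(y>-.3)&(y<.12)
    s=biggest(n,s); print(' stop',rect(P[s]),np.median(z[s]))
    C=P[s][:,:2];d=np.linalg.svd(C-C.mean(0),full_matrices=0)[2][0];print(' ang',np.degrees(np.arctan2(d[1],d[0]))%180)
    b=(z>.008)&(z<.0155)&(x>.45)&(x<.85)&(y>-.3)&(y<.15)
    b=biggest(n,b);print(' board',rect(P[b]))
    j=biggest(n,(z>.03)&(z<.12)&(x>.45)&(x<.7)&(y>.1)&(y<.26)); print(' jar',rect(P[j]))
    t=biggest(n,(z>.03)&(z<.12)&(x>.45)&(x<.8)&(y<-.28)&(y>-.5)); print(' tub',rect(P[t]))
    k=biggest(n,(z>.03)&(z<.1)&(x>.3)&(x<.45)&(y<.0)&(y>-.25)); print(' small1',rect(P[k]),P[k][:,2].max())
    k=biggest(n,(z>.03)&(z<.1)&(x>.3)&(x<.45)&(y>.0)&(y<.25)); print(' small2',rect(P[k]),P[k][:,2].max())
E
```

```text
scene0 frame top (array([ 0.5556, -0.0851]), array([0.03 , 0.195]), 22.2) 0.1317077792830167
 ang 112.94919859841532 [0.50782607 0.00067792] [ 0.59791188 -0.1731412 ]
 stop (array([ 0.7564, -0.0948]), array([0.024, 0.34 ]), 0.6) 0.03157285421155165
 ang 90.37000722142636
 board (array([ 0.6356, -0.0959]), array([0.303, 0.36 ]), 0.3)
 jar (array([0.5896, 0.176 ]), array([0.063, 0.063]), 10.7)
 tub (array([ 0.6545, -0.3684]), array([0.098, 0.099]), 74.5)
 small1 (array([ 0.3705, -0.1138]), array([0.139, 0.024]), 87.5) 0.0880627753400064
 small2 (array([0.3465, 0.1634]), array([0.023, 0.045]), 2.1) 0.0850084382369597
side0 frame top (array([ 0.5439, -0.0677]), array([0.027, 0.18 ]), 22.6) 0.13109438339119706
 ang 112.72016007361565 [ 0.5698824  -0.15448871] [0.50744864 0.01464975]
 stop (array([ 0.7526, -0.0923]), array([0.024, 0.333]), 0.3) 0.031203809825184448
 ang 90.63383976215809
 board (array([ 0.632 , -0.0968]), array([0.3  , 0.365]), 0.4)
 jar (array([0.5836, 0.1807]), array([0.061, 0.062]), 46.7)
 tub (array([ 0.6054, -0.3685]), array([0.048, 0.006]), 86.2)
 small1 (array([ 0.3667, -0.1169]), array([0.144, 0.018]), 87.9) 0.08534864819305477
 small2 (array([0.3483, 0.1136]), array([0.018, 0.142]), 5.8) 0.08599190011884728
```

The dark square is only the gripper's shadow. The frame's top is at z 0.132, as it should be, with its middle at about (0.553, -0.079). Its normal is yawed +22.7°, and the stop face is at x≈0.744. I'll push with the open fingers as a wide, aligned pusher. First I'll go behind the frame.

jog_arm:
  plan: "0.8 1 0 0 0 0 -1;0.8 1 0 0 0 0 -1;0.8 1 0 0 0 0 -1;0.8 1 0 0 0 0 -1;0.8 1 0 0 0 0 -1;0 0 0 0 0 1 -1;0 0 0 0 0 1 -1;0 0 0 0 0 1 -1;0 0 0 0 0 1 -1;0 0 0 0 0 1 -1"

```text
time_s: 1.1
tcp_pos: [0.4996, -0.1, 0.2221]
ee_rot: [[-0.647, -0.762, -0.001], [-0.762, 0.647, 0.0], [0.0, 0.001, -1.0]]
wrist_force: [0.2, -0.3, 0.4]
gripper_width: 0.998
gripper_force: 0.0
```

jog_arm:
  plan: "0 0 0 0 0 1 -1;0 0 0 0 0 1 -1;0 0 0 0 0 1 -1;0 0 0 0 0 0.4 -1;0 0 0.8 0 0 0 -1;0 0 0.8 0 0 0 -1;0 0 0.8 0 0 0 -1;0 0 0.8 0 0 0 -1;0 0 0.8 0 0 0 -1;0 0 0.3 0 0 0 -1"

```text
time_s: 2.1
tcp_pos: [0.4983, -0.1, 0.1128]
ee_rot: [[-0.922, -0.387, -0.005], [-0.387, 0.922, 0.0], [0.004, 0.002, -1.0]]
wrist_force: [-0.8, 0.2, -0.2]
gripper_width: 0.998
gripper_force: 0.0
```

jog_arm:
  plan: "-0.5 0 0 0 0 0 -1;-0.4 0 0 0 0 0 -1;-0.2 0 0 0 0 0 -1;-0.2 0 0 0 0 0 -1;-0.2 0 0 0 0 0 -1;-0.2 0 0 0 0 0 -1;-0.2 0 0 0 0 0 -1;-0.2 0 0 0 0 0 -1;-0.2 0 0 0 0 0 -1;-0.2 0 0 0 0 0 -1"

```text
time_s: 3.1
tcp_pos: [0.558, -0.0756, 0.1151]
ee_rot: [[-0.922, -0.388, 0.0], [-0.388, 0.922, 0.0], [-0.0, 0.0, -1.0]]
wrist_force: [0.6, -0.2, 0.1]
gripper_width: 0.999
gripper_force: 0.0
```

```bash
python3 - <<'E'
from h import *
for c in ['scene','side']: snap(c,c+'1')
a=cv2.imread('pics/scene1.png')[120:290,150:350];b=cv2.imread('pics/side1.png')[110:280,150:350]
cv2.imwrite('pics/m1.png',cv2.resize(np.hstack([a,b]),None,fx=2,fy=2,interpolation=cv2.INTER_CUBIC))
E
```

```text
(no output)
```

View pics/m1.png

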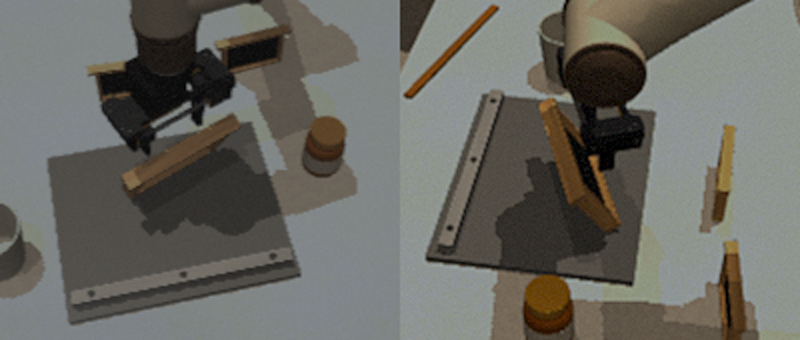

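The frame is leaning forward and tipping, its top bar running from (128,185) to (237,122) in the left half of the picture. I'll push a little further, then let it fall.

jog_arm:
  plan: "-0.2 0 0 0 0 0 -1;-0.2 0 0 0 0 0 -1;-0.2 0 0 0 0 0 -1;0 0 0 0 0 0 -1;0 0 0 0 0 0 -1;0.5 0 0 0 0 0 -1;1 0 0 0 0 0 -1;1 0 0 0 0 0 -1;1 0 0 0 0 0 -1;0.5 0 0 0 0 0 -1"

```text
time_s: 4.2
tcp_pos: [0.4762, -0.1095, 0.115]
ee_rot: [[-0.922, -0.386, -0.002], [-0.386, 0.922, 0.0], [0.001, 0.001, -1.0]]
wrist_force: [0.6, 0.8, -0.1]
gripper_width: 0.996
gripper_force: 0.0
```

```bash
cat >> h.py <<'E'
def flat(n):
    P=cloud(n);x,y,z=np.moveaxis(P,-1,0);rgb=np.load(f'pics/{n}.npz')['p'].astype(int)
    f=(z>.033)&(z<.045)&(x>.45)&(x<.8)&(y>-.26)&(y<.12)&(rgb[...,0]>rgb[...,2]+22)
    k,l,s,_=cv2.connectedComponentsWithStats(f.astype(np.uint8)); f=l==1+np.argmax(s[1:,4])
    C=P[f][:,:2].astype(np.float32); h=cv2.convexHull(C)[:,0]
    print(n,f.sum(),cv2.minAreaRect(C),'xmax',h[h[:,0].argmax()],'xmin',h[h[:,0].argmin()],'ymax',h[h[:,1].argmax()],'ymin',h[h[:,1].argmin()],'z',np.median(z[f]))
E
python3 - <<'E'
from h import *
for c in ['scene','side']: snap(c,c+'2'); flat(c+'2')
a=cv2.imread('pics/scene2.png')[120:290,150:350];b=cv2.imread('pics/side2.png')[110:280,150:350]
cv2.imwrite('pics/m2.png',cv2.resize(np.hstack([a,b]),None,fx=2,fy=2,interpolation=cv2.INTER_CUBIC))
E
```

```text
scene2 571 ((0.6247379779815674, -0.05100575089454651), (0.12105944752693176, 0.2034442126750946), 22.535634994506836) xmax [ 0.7160895  -0.12308879] xmin [ 0.54017895 -0.0017892 ] ymax [0.63901794 0.06505121] ymin [ 0.60366994 -0.1510458 ] z 0.03739861421414581
side2 571 ((0.6201958656311035, -0.05144781619310379), (0.12047623842954636, 0.20605042576789856), 22.528934478759766) xmax [ 0.71251696 -0.12306553] xmin [5.342749e-01 3.252168e-04] ymax [0.6330077  0.06540366] ymin [ 0.5995582  -0.15046251] z 0.03694607120346238
```

View pics/m2.png

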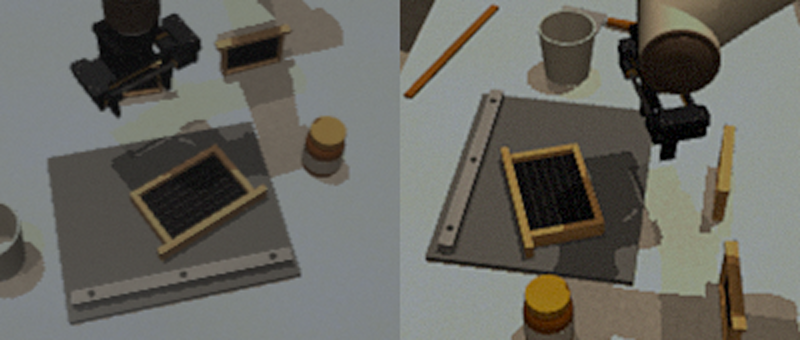

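The frame lies flat (top z 0.037), top bar towards the stop, yawed 22.5° and exactly where predicted. Next I'll square the tool to the stop bar and drop behind the bottom bar. The +y finger will meet it near its +y end, so the push turns the frame square and then drives it straight.

jog_arm:
  plan: "0 0 0 0 0 1 -1;0 0 0 0 0 1 -1;0 0 0 0 0 0.77 -1;-0.3 1 0 0 0 0 -1;-0.3 1 0 0 0 0 -1;0 0.2 1 0 0 0 -1;0 0 1 0 0 0 -1;0 0 1 0 0 0 -1;0 0 0.7 0 0 0 -1;0 0 0 0 0 0 -1"

```text
time_s: 5.3
tcp_pos: [0.4929, -0.0534, 0.0203]
ee_rot: [[-1.0, -0.011, -0.005], [-0.011, 1.0, -0.001], [0.005, -0.001, -1.0]]
wrist_force: [-0.2, -0.6, 0.5]
gripper_width: 1.001
gripper_force: 0.0
```

jog_arm:
  plan: "-0.4 0 0 0 0 0 -1;-0.4 0 0 0 0 0 -1;-0.3 0 0 0 0 0 -1;-0.2 0 0 0 0 0 -1;-0.2 0 0 0 0 0 -1;-0.2 0 0 0 0 0 -1;-0.2 0 0 0 0 0 -1;-0.2 0 0 0 0 0 -1;-0.2 0 0 0 0 0 -1;-0.2 0 0 0 0 0 -1"

```text
time_s: 6.3
tcp_pos: [0.5565, -0.0528, 0.0225]
ee_rot: [[-1.0, -0.011, -0.0], [-0.011, 1.0, -0.0], [0.0, -0.0, -1.0]]
wrist_force: [-0.5, 0.4, -0.0]
gripper_width: 0.997
gripper_force: 0.4
```

```bash
python3 - <<'E'
from h import *
for c in ['scene','side']: snap(c,c+'3'); flat(c+'3')
E
```

```text
scene3 595 ((0.6478988528251648, -0.05744120478630066), (0.12261846661567688, 0.2052539885044098), 16.81865692138672) xmax [ 0.7312149  -0.13237283] xmin [0.5692007  0.00180411] ymax [0.6705791  0.05662744] ymin [ 0.6159685  -0.15335402] z 0.03745907605898657
side3 482 ((0.64484041929245, -0.05752170830965042), (0.1194491907954216, 0.20565813779830933), 15.960441589355469) xmax [ 0.7292089  -0.13958362] xmin [0.56592786 0.00395804] ymax [0.67233473 0.05622446] ymin [ 0.61313236 -0.1550475 ] z 0.03689072790599285
```

The frame has turned only 6° over 25 mm, so at this rate the -y lug would meet the stop first and the +y lug would end near the end of the bar. I'll mend this by pushing the +y lug end towards -y with closed fingers. That turns the frame square and centres it as well.

jog_arm:
  plan: "0.8 0 0 0 0 0 -1;0.8 0 -0.5 0 0 0 1;0 0 -1 0 0 -1 1;0 0 -1 0 0 -1 1;0 0 -1 0 0 -1 1;0 0 -0.3 0 0 -1 1;0 0 0 0 0 -1 1;0 0 0 0 0 -1 1;0 0 0 0 0 -1 1;0 0 0 0 0 -1 1"

```text
time_s: 7.4
tcp_pos: [0.5163, -0.0533, 0.1178]
ee_rot: [[-0.423, -0.906, 0.001], [-0.906, 0.423, 0.0], [-0.001, -0.001, -1.0]]
wrist_force: [-0.2, 0.2, 0.2]
gripper_width: 0.269
gripper_force: 0.0
```

jog_arm:
  plan: "0 0 0 0 0 -1 1;0 0 0 0 0 -1 1;0 0 0 0 0 -1 1;0 0 0 0 0 -0.17 1;-1 -1 0 0 0 0 1;-1 -1 0 0 0 0 1;-1 -1 0 0 0 0 1;-1 -1 0 0 0 0 1;-1 -1 0 0 0 0 1;-0.8 -1 0 0 0 0 1"

```text
time_s: 8.4
tcp_pos: [0.6671, 0.0932, 0.1175]
ee_rot: [[-0.002, -1.0, 0.0], [-1.0, 0.002, 0.0], [-0.0, -0.0, -1.0]]
wrist_force: [-0.4, -0.2, 0.4]
gripper_width: 0.003
gripper_force: 0.0
```

jog_arm:
  plan: "0 -0.3 1 0 0 0 1;0 0 1 0 0 0 1;0 0 1 0 0 0 1;0 0 0.8 0 0 0 1;0.6 0 0 0 0 0 1;0.4 0 0 0 0 0 1;0.2 0 0 0 0 0 1;0.2 0 0 0 0 0 1;0.2 0 0 0 0 0 1;0.2 0 0 0 0 0 1"

```text
time_s: 9.4
tcp_pos: [0.6745, 0.0468, 0.0238]
ee_rot: [[0.0, -1.0, 0.003], [-1.0, -0.0, 0.001], [-0.001, -0.003, -1.0]]
wrist_force: [0.9, 1.1, 0.9]
gripper_width: 0.006
gripper_force: 0.8
```

jog_arm:
  plan: "0.2 0 0 0 0 0 1;0.2 0 0 0 0 0 1;0.2 0 0 0 0 0 1;0.2 0 0 0 0 0 1;0 0 0 0 0 0 1;-0.5 0 0 0 0 0 1;-0.8 0 0 0 0 0 1;0 0 -1 0 0 0 1;0 0 -1 0 0 0 1;0 0 -1 0 0 0 1"

```text
time_s: 10.4
tcp_pos: [0.6732, 0.0614, 0.098]
ee_rot: [[0.002, -1.0, -0.001], [-1.0, -0.002, -0.0], [0.0, 0.001, -1.0]]
wrist_force: [0.5, 0.9, -0.3]
gripper_width: 0.009
gripper_force: 0.0
```

```bash
python3 - <<'E'
from h import *
for c in ['scene','side']: snap(c,c+'4'); flat(c+'4')
E
```

```text
scene4 600 ((0.6419720649719238, -0.09505462646484375), (0.1237073689699173, 0.20447498559951782), 12.574031829833984) xmax [ 0.7223317  -0.17686553] xmin [ 0.56635606 -0.03143937] ymax [0.6731293  0.01664492] ymin [ 0.6055903  -0.19024612] z 0.03748979292302501
side4 295 ((0.6356093287467957, -0.08625613152980804), (0.11805208027362823, 0.18743771314620972), 12.972034454345703) xmax [ 0.68102175 -0.02286752] xmin [ 0.5625221  -0.03184638] ymax [0.6720268 0.018306 ] ymin [ 0.59945893 -0.19048595] z 0.036772032940480925
```

jog_arm:
  plan: "0.9 1 0 0 0 0 1;0.9 1 0 0 0 0 1;0.9 1 0 0 0 0 1;0.9 1 0 0 0 0 1;0.9 1 0 0 0 0 1;0.9 1 0 0 0 0 1;0.85 0.9 0 0 0 0 1;0 0 0 0 0 1 -1;0 0 0 0 0 1 -1;0 0 0 0 0 1 -1"

```text
time_s: 11.5
tcp_pos: [0.5008, -0.0962, 0.0971]
ee_rot: [[-0.411, -0.911, -0.001], [-0.911, 0.411, 0.0], [0.0, 0.001, -1.0]]
wrist_force: [-0.1, -0.4, -0.2]
gripper_width: 0.195
gripper_force: 0.0
```

jog_arm:
  plan: "0 0 0 0 0 1 -1;0 0 0 0 0 1 -1;0 0 0 0 0 1 -1;0 0 0 0 0 1 -1;0 0 0 0 0 1 -1;0 0 0 0 0 1 -1;0 0 0 0 0 1 -1;0 0 0 0 0 1 -1;0 0 1 0 0 0.2 -1;0 0 1 0 0 0 -1"

```text
time_s: 12.5
tcp_pos: [0.5017, -0.0958, 0.0471]
ee_rot: [[-1.0, -0.008, 0.002], [-0.008, 1.0, 0.0], [-0.002, 0.0, -1.0]]
wrist_force: [0.4, 0.0, -0.5]
gripper_width: 0.985
gripper_force: 0.0
```

jog_arm:
  plan: "0 0 1 0 0 0 -1;-0.6 0 0 0 0 0 -1;-0.6 0 0 0 0 0 -1;-0.6 0 0 0 0 0 -1;-0.2 0 0 0 0 0 -1;-0.2 0 0 0 0 0 -1;-0.2 0 0 0 0 0 -1;-0.2 0 0 0 0 0 -1;-0.2 0 0 0 0 0 -1;-0.2 0 0 0 0 0 -1"

```text
time_s: 13.5
tcp_pos: [0.5762, -0.0965, 0.0226]
ee_rot: [[-1.0, -0.007, -0.0], [-0.007, 1.0, 0.0], [0.0, 0.0, -1.0]]
wrist_force: [-1.2, 1.2, -0.2]
gripper_width: 1.002
gripper_force: 0.3
```

jog_arm:
  plan: "-0.2 0 0 0 0 0 -1;-0.2 0 0 0 0 0 -1;-0.2 0 0 0 0 0 -1;-0.2 0 0 0 0 0 -1;-0.1 0 0 0 0 0 -1;-0.1 0 0 0 0 0 -1;-0.1 0 0 0 0 0 -1;0 0 0 0 0 0 -1;0 0 0 0 0 0 -1;0 0 0 0 0 0 -1"

```text
time_s: 14.5
tcp_pos: [0.6038, -0.0964, 0.0227]
ee_rot: [[-1.0, -0.007, 0.001], [-0.007, 1.0, -0.0], [-0.001, -0.0, -1.0]]
wrist_force: [1.1, -0.7, 0.4]
gripper_width: 0.999
gripper_force: 0.0
```

```bash
python3 - <<'E'
from h import *
for c in ['scene','side']: snap(c,c+'5'); flat(c+'5')
a=cv2.imread('pics/scene5.png')[120:290,150:350];b=cv2.imread('pics/side5.png')[110:280,150:350]
cv2.imwrite('pics/m5.png',cv2.resize(np.hstack([a,b]),None,fx=2,fy=2,interpolation=cv2.INTER_CUBIC))
E
```

```text
scene5 597 ((0.6773399710655212, -0.10661183297634125), (0.12363198399543762, 0.20395909249782562), 1.6683876514434814) xmax [ 0.74195087 -0.20383097] xmin [ 0.613606   -0.04166328] ymax [ 0.72664785 -0.00315284] ymin [ 0.7405146  -0.20679453] z 0.03762311233355131
side5 340 ((0.6881301403045654, -0.11293413490056992), (0.11843416839838028, 0.2047392725944519), 10.145981788635254) xmax [ 0.7385031  -0.20780163] xmin [ 0.61214584 -0.02449583] ymax [ 0.7189301  -0.00342637] ymin [ 0.7288747  -0.20963857] z 0.036853652812681104
```

View pics/m5.png

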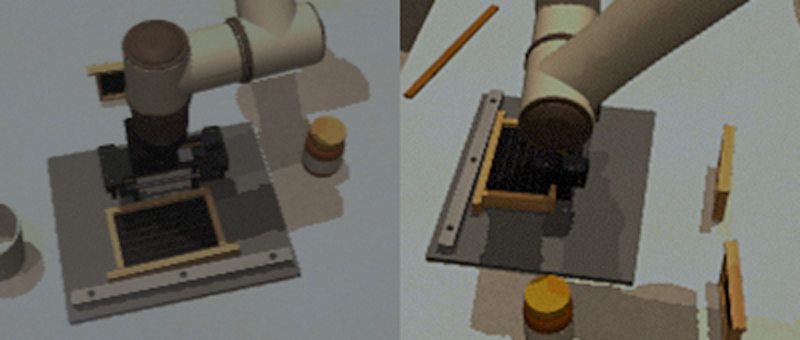

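The frame is nearly square, its -y lug about at the bar and the +y end some 10 mm short. I'll keep pushing gently and watch the force.

jog_arm:
  plan: "-0.1 0 0 0 0 0 -1;-0.1 0 0 0 0 0 -1;-0.1 0 0 0 0 0 -1;-0.05 0 0 0 0 0 -1;-0.05 0 0 0 0 0 -1;-0.05 0 0 0 0 0 -1;0 0 0 0 0 0 -1;0 0 0 0 0 0 -1;0 0 0 0 0 0 -1;0 0 0 0 0 0 -1"

```text
time_s: 15.6
tcp_pos: [0.6132, -0.0964, 0.0223]
ee_rot: [[-1.0, -0.007, -0.004], [-0.007, 1.0, -0.0], [0.004, -0.0, -1.0]]
wrist_force: [-4.6, 0.9, 2.9]
gripper_width: 0.999
gripper_force: 2.5
```

```bash
python3 - <<'E'
from h import *
for c in ['scene','side']: snap(c,c+'6'); flat(c+'6')
E
```

```text
scene6 584 ((0.6848501563072205, -0.10872408747673035), (0.12177146226167679, 0.2023976892232895), 0.31077608466148376) xmax [ 0.7459937  -0.15608564] xmin [ 0.6238429  -0.08648632] ymax [ 0.74304724 -0.00720808] ymin [ 0.74132687 -0.20961808] z 0.03738945243760128
side6 353 ((0.6977407932281494, -0.11666209995746613), (0.12072646617889404, 0.2062218338251114), 9.45230770111084) xmax [ 0.74758667 -0.18875308] xmin [ 0.62132734 -0.02524734] ymax [ 0.7343468  -0.00603749] ymin [ 0.7432951  -0.21360806] z 0.036683431821096346
```

jog_arm:
  plan: "-0.05 0 0 0 0 0 -1;-0.05 0 0 0 0 0 -1;-0.05 0 0 0 0 0 -1;0 0 0 0 0 0 -1;0 0 0 0 0 0 -1;0 0 0 0 0 0 -1;0 0 0 0 0 0 -1;0 0 0 0 0 0 -1;0 0 0 0 0 0 -1;0 0 0 0 0 0 -1"

```text
time_s: 16.7
tcp_pos: [0.6133, -0.0965, 0.0222]
ee_rot: [[-1.0, -0.007, -0.011], [-0.007, 1.0, -0.0], [0.011, -0.0, -1.0]]
wrist_force: [-11.6, 0.7, 9.3]
gripper_width: 0.999
gripper_force: 6.0
```

It is seated: 12 N with no further travel. I'll back off slowly, then check.

jog_arm:
  plan: "0.1 0 0 0 0 0 -1;0.1 0 0 0 0 0 -1;0.2 0 0 0 0 0 -1;0.5 0 0 0 0 0 -1;1 0 0 0 0 0 -1;1 0 0 0 0 0 -1;1 0 -0.5 0 0 0 -1;0 0 -1 0 0 0 -1;0 0 -1 0 0 0 -1;0 0 -1 0 0 0 -1"

```text
time_s: 17.7
tcp_pos: [0.5222, -0.0967, 0.1115]
ee_rot: [[-1.0, -0.007, 0.003], [-0.007, 1.0, 0.0], [-0.003, 0.0, -1.0]]
wrist_force: [0.8, -0.4, -0.4]
gripper_width: 1.001
gripper_force: 0.0
```

```bash
python3 - <<'E'
from h import *
for c in ['scene','side']: snap(c,c+'7'); flat(c+'7')
a=cv2.imread('pics/scene7.png')[205:280,175:305];b=cv2.imread('pics/side7.png')[145:255,155:285]
cv2.imwrite('pics/m7.png',np.vstack([cv2.resize(a,(600,300),interpolation=cv2.INTER_CUBIC),cv2.resize(b,(600,300),interpolation=cv2.INTER_CUBIC)]))
# gap profile: along y, top bar front edge vs stop top near edge
P=cloud('scene7');x,y,z=np.moveaxis(P,-1,0)
for y0 in np.arange(-.2,.0,.02):
    m=abs(y-y0)<.01
    f=m&(z>.0345)&(z<.045)&(x>.7)&(x<.78); s=m&(z>.026)&(z<.0335)&(x>.7)&(x<.8)
    rgb=np.load('pics/scene7.npz')['p'].astype(int); w=rgb[...,0]>rgb[...,2]+22
    fw=m&w&(z>.03)&(x>.7)&(x<.78)
    print(round(y0,2),'bar xmax %.4f'%np.nanpercentile(x[fw],97),'stop xmin %.4f'%np.nanpercentile(x[s&~w],3))
E
```

```text
scene7 580 ((0.6854298114776611, -0.10970462113618851), (0.12114935368299484, 0.20234061777591705), 0.7336043119430542) xmax [ 0.7467029  -0.18632136] xmin [ 0.6240923 -0.050513 ] ymax [ 0.74465835 -0.00776761] ymin [ 0.7437507  -0.21013644] z 0.03773066738125963
side7 539 ((0.6842635273933411, -0.11083375662565231), (0.12512977421283722, 0.21066445112228394), 0.14371512830257416) xmax [ 0.7470925  -0.21600874] xmin [ 0.6216167 -0.043478 ] ymax [ 0.73104835 -0.00538384] ymin [ 0.7470925  -0.21600874] z 0.03684704883583645
-0.2 bar xmax 0.7450 stop xmin 0.7450
-0.18 bar xmax 0.7452 stop xmin 0.7032
-0.16 bar xmax 0.7450 stop xmin 0.7044
-0.14 bar xmax 0.7452 stop xmin 0.7030
-0.12 bar xmax 0.7444 stop xmin 0.7033
-0.1 bar xmax 0.7437 stop xmin 0.7023
-0.08 bar xmax 0.7443 stop xmin 0.7010
-0.06 bar xmax 0.7441 stop xmin 0.7014
-0.04 bar xmax 0.7435 stop xmin 0.7027
-0.02 bar xmax 0.7432 stop xmin 0.7446
```

View pics/m7.png

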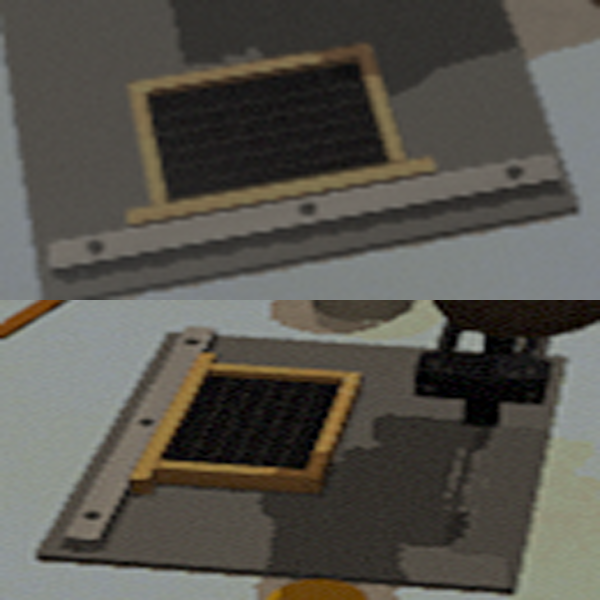

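The picture shows the frame flat, with its top bar along the stop bar from (130,215) to (435,165) and no gap at either lug. The bar edge slopes the same 0.5° as the stop bar, and the jar and tub have not moved.

```bash
python3 -c "
from station import r
print(r.finish_job())"
```

```text
the job is handed in; nothing more can be done
None
```

I tipped the frame flat by pushing it near its top, then pushed it along the board. The whole top bar now sits snug against the stop bar, the robot is clear, and the job was handed in at about 18 s; I saw no disturbance to the jar or tub, but did not check the scraper at the end.

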